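# Clamp a spice jar in the worktop jar vise with its star handle

## Task

Stand the spice jar with the dark brown lid upright in the jar vise, on the bed between its moving jaw and the V-shaped back stop, and let go of it. Then push the spokes of the star handle round clockwise, one after another, until the jaw has pushed the jar home into the back stop and holds it firmly enough that its lid could be unscrewed, without squeezing the glass too hard. Drive the jaw by the star handle only, and leave the other two jars where they stand.

Things in the scene. Friction and masses are not known exactly. Their poses are not given: they have to be found in the camera images.
- jar_vise: Fixed worktop jar vise, holds a jar while its lid is unscrewed. Grey base plate 100 x 330 mm, its top (the bed) at z 14 mm. Origin on the worktop under the middle; own y axis along the vise. In its frame: star handle hub at y -95; white gear housing below it, x -40..40, y -140..0, top z 62. Moving jaw and V-shaped back stop are 64 wide, tops at z 62; a jar between them stands on the bed.
- bed (a point): Point on the bed at vise (0, 90, 14) mm: free spot between open jaw and back stop where the jar can be set down. The V back stop opens towards the jaw and is bolted down elsewhere each time: the axis of the jar seated in it lies at vise x = 0 and y anywhere from 94 to 106 mm (not measured; find it by feel).
- guard (a point): Middle of the flat top of the white sheet guard, 126 mm above the worktop, that roofs the jar's half of the star handle: in the vise frame x -100..100, y -77..0 mm, walled on its three outer sides. A finger can push a spoke only on the half away from the jar (vise y below about -95 mm), so one spoke after another has to be used.
- star_hub (a point): Centre of the star handle, on its upright axis, 98 mm above the worktop at the spokes' centre line. Four level steel spokes, 12 mm thick, at 90 degrees, with black ball ends (19 mm wide) centred 72.5 mm from the axis; hub 40 mm wide, top at z 113 mm. Below the spokes it is open down to the gear housing at z 62 mm.
- star_handle (a joint): Angle (rad), 0 = jaw wide open, spokes along the vise's +x, +y, -x, -y; grows clockwise seen from above, closing the jaw 9 mm per rad. Starts at 0.2 to 0.9, ends at 5.3. Stiff: 0.35 N m while turning (6 N at 58 mm), a halted finger feels about 0.25; stays where left. Each N of squeeze on the jar adds 0.009 N m (10 N: 1.6 N at 58 mm), steeply: 0.1 rad from loose to tight.
- moving_jaw: Moving jaw: steel plate with black rubber face, 64 mm wide, z 18 to 62 mm, driven by the star handle along the vise's +y towards the back stop. Origin at worktop height under the middle of its rubber face, at vise y = 43.5 mm + 9 mm per rad of the star handle. A good grip squeezes the jar with 10 to 30 N; the glass is at risk above 45 N.
- cumin_jar: The jar to clamp: round spice jar with green label and dark brown lid, 44 mm wide at the lid (top 20 mm), about 43.5 mm below, 105 mm high, about 0.11 kg, loose, upright. Origin at the centre of its underside. To set it on the bed hold it by its upper 40 mm, fingers closing along the vise's x axis, so that they stay above jaw and back stop.
- pepper_jar: Bystander: similar spice jar with a red lid, 45 mm wide, 106 mm high. Origin at the centre of its underside. Leave it alone.
- shaker: Bystander: shaker with a pale grey rounded top, 44 mm wide, 90 mm high. Origin at the centre of its underside. Leave it alone.

How it is judged (in metres and radians):
On the way:
1. the jar with the dark brown lid stands upright on the bed between jaw and back stop, released (x of cumin_jar in the frame of jar_vise between -0.016 and 0.016 m and angle between cumin_jar's own z axis and vertical below 0.1 rad and z of cumin_jar in the frame of jar_vise between 0.008 and 0.02 m and y of cumin_jar in the frame of jar_vise between 0.068 and 0.112 m and contact force between the fingers and cumin_jar below 0.1 N and contact force between moving_jaw and cumin_jar below 3 N), for 0.2 s.
At the end, for the whole second after the job is handed in: The jar with the dark brown lid stands upright (within 0.1 rad) on the bed (its underside within 6 mm of the bed's height), within 16 mm of the vise's centre line, 88 to 112 mm along the vise, at rest, and the jaw presses it into the back stop with more than 6 N (x of cumin_jar in the frame of jar_vise between -0.016 and 0.016 m and angle between cumin_jar's own z axis and vertical below 0.1 rad and z of cumin_jar in the frame of jar_vise between 0.008 and 0.02 m and y of cumin_jar in the frame of jar_vise between 0.088 and 0.112 m and contact force between moving_jaw and cumin_jar above 6 N and linear speed of cumin_jar below 0.01 m/s); the robot touches nothing.
It fails at once if the jaw squeezes the jar with more than 45 N (contact force between moving_jaw and cumin_jar above 45 N).
It fails at once if the robot pushes on the jaw itself with more than 15 N (contact force between any of the fingers, the arm and moving_jaw above 15 N).
It fails at once if the jar with the red lid is moved by more than 30 mm (distance of pepper_jar from where it was at the start of the episode above 0.03 m).
It fails at once if the shaker is moved by more than 30 mm (distance of shaker from where it was at the start of the episode above 0.03 m).
It also fails if it takes over 72 s, if anything falls off the work surface, if the arm or the gripper's body presses on something with over 40 N, if the wrist force passes 120 N, or if a joint passes its speed limit or range.

## Robot

A 7-joint arm with a two-finger parallel gripper is mounted at the origin on a cart in front of the work surface, level with it; the furniture and walls round the work are solid. World frame = base frame: x ahead of the robot, y to its left, z up, the work surface at z = 0. Lengths are in m, angles in degrees, forces in N, time in s.
With the tool pointing down it reaches from about 0.425 to 0.875 m from the base axis. Payload 4.7 kg.
Tool frame: the origin (TCP) lies between the finger pads; the fingertips stand 8 mm ahead of it and the grasp point (between the pads) lies 11 mm behind it (env.tip_extent is the distance from the TCP to the fingertips, in m); z points along the fingers, y is the line along which they close (so a half turn about z gives the same grasp; the last joint's range is limited). The gripper opens to 87 mm and grips with 3 to 60 N. Pads are 19 mm wide; open, the fingers measure 117 mm over their backs; the gripper's body (75 mm by 190 mm) begins 51 mm behind the grasp point.
Start: joints at [-68.004, 18.392, -4.016, 83.108, 1.295, 78.541, -3.26], TCP at [0.235, 0.606, 0.231] pointing down, gripper open.
Joint ranges: [-163.93, 163.93], [-17.29, 119.83], [-79.2, 71.16], [3.27, 140.29], [-89.18, 269.18], [5.43, 117.66], [-154.24, 154.24]. Speed limits (degrees/s): [147.25, 147.25, 180, 180, 180, 180, 180].

## Interface

Orientations are given as [roll, pitch, yaw] about the fixed x, y, z axes, in that order (R = Rz(yaw) Ry(pitch) Rx(roll)).
In Python, from cell import sensors, vision, workorder, env gives the robot as it stands.
- The arm moves only by the tool drive_tool, never from a script. Its argument "moves" is a list of rows, each an object of numbers: "x", "y", "z": the shift along the tool's x, y, z in mm; "rx", "ry", "rz": the turn, a rotation vector about the tool's x, y, z in rad; "fingers": the closure, from -1 (fully open) to 1 (shut). In form: [{"x": .., "y": .., "z": .., "rx": .., "ry": .., "rz": .., "fingers": ..}, ...]. A call has 1 to 20 rows; each row is the pose to reach, as a shift and turn from the pose commanded when the call began, along the tool's axes at that moment; what a row does not reach only later rows make up. A row lasts 1/8 s, in which the tool goes at most 62.5 mm and 10.7 degrees, less where a joint would pass 70% of its speed; a pose out of reach is approached as far as the arm can. A call with a gripper value outside its range is refused whole. The fingers move at their own pace and stop on an object; "force" is the grip in N (left out, the last holds). Time passes only in rows, so rows that repeat a pose let the fingers close. It gives the time, the measured TCP pose, the force, the opening and the grip force at its end, in the units of the state.
- sensors.get_obs(): the state, without advancing time (a new reading comes with each control period).
- vision.read_camera(name): name is "scene" or "top" or "wrist"; returns a dict with "image" (400x640x3 uint8, red, green, blue), "fx", "fy", "cx", "cy" (pixels), "R" (3x3) and "t" (3): a world point X has camera coordinates R X + t. Camera axes: x right, y down, z forward; pixel columns grow to the right and rows downward; lengths in m; the calibration is good to about 2 mm. A picture is of the moment at which its call begins. There is no depth.
- workorder.sign_off(): hands the job in; it is judged then, once.
The state is a dict: "time_s": time; "qpos": joint angles; "joint_velocities": joint speeds; "effort": joint torques, N m; "tool_pos": TCP position; "tool_rot": TCP orientation; "force": force on the tool from outside, world axes, zero at the start; "wrist_torque": the same for the moment, N m; "grip_width": finger opening in m; "grasp_force": force on a finger pad.
Only numpy, scipy, OpenCV 4.12 (cv2) and the standard library are available. Lean on these libraries where they do the work, as an engineer would, in place of code of your own. Each camera call takes 0.05 s, during which the arm holds its last target. There are 200 camera calls.

## Working session

There is one attempt and no reset: what is moved stays moved. The work goes in short steps, Python scripts to look and compute and a tool call to move; the robot and the scene stay as the last step left them, time stands still between calls to the robot, and variables do not carry over. Pictures are saved under pics/ and viewed, at most 10 in all, crops included, and the job is handed in when it is done.

Besides the shell and the picture viewer there is one more tool, called after "Emit:" as a command line: name --argument value ..., lists and objects as JSON in quotes. drive_tool: Moves the arm, as the interface text tells. Its arguments: {"type":"object","properties":{"moves":{"type":"array"},"force":{"type":"number"}},"required":["moves"]}

```bash
mkdir -p pics; ls; cat > h.py <<'E'
import numpy as np, cv2
from cell import sensors, vision, workorder, env
def cam(n,save=None):
    c=vision.read_camera(n)
    if save: cv2.imwrite('pics/'+save,cv2.cvtColor(np.asarray(c['image']),cv2.COLOR_RGB2BGR))
    return c
def ray(c,u,v,z):
    R=np.array(c['R']);t=np.array(c['t']);o=-R.T@t
    d=R.T@np.array([(u-c['cx'])/c['fx'],(v-c['cy'])/c['fy'],1])
    return o+d*(z-o[2])/d[2]
def proj(c,X):
    p=np.array(c['R'])@np.array(X)+np.array(c['t']);return p[0]/p[2]*c['fx']+c['cx'],p[1]/p[2]*c['fy']+c['cy']
E
python3 - <<'E'
from h import *
for n in ('top','scene'):
    c=cam(n,n+'0.png'); print(n,c['fx'],-np.array(c['R']).T@np.array(c['t']),np.round(c['R'],2).tolist())
o=sensors.get_obs(); print(o['tool_pos'],o['tool_rot'],o['time_s'],o['grip_width'])
E
```

```text
pics
top 439.8625518654175 [ 0.38097407 -0.0920522   0.92537766] [[-0.05, -1.0, -0.0], [-0.97, 0.04, -0.23], [0.23, -0.01, -0.97]]
scene 411.4621223952755 [0.15329527 0.56711392 0.46174955] [[-0.84, -0.54, -0.01], [-0.22, 0.35, -0.91], [0.49, -0.77, -0.41]]
[0.23478461 0.60556759 0.22954295] [-1.79895388e+02  6.19636885e-03  1.58813751e+02] 0.1 0.08709871379956836
```

View pics/top0.png

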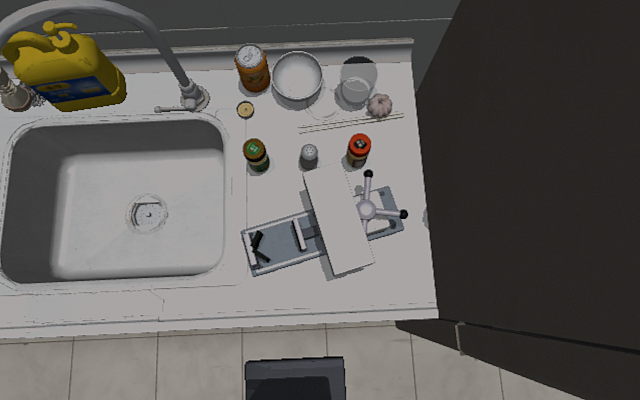

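View pics/scene0.png

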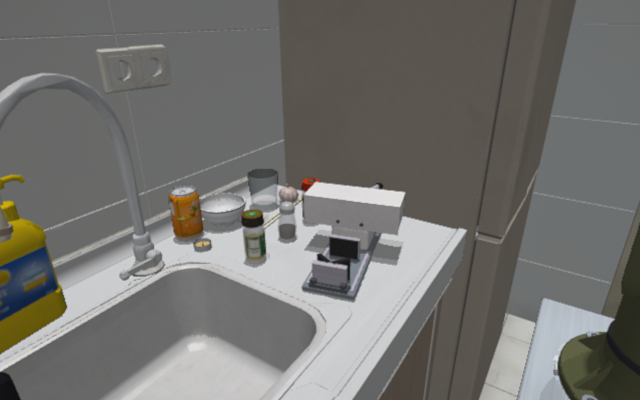

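The top view shows the jar's lid at about (256,148), the red lid at (359,143) and the shaker at (309,152). The hub is at (367,210), with visible balls at (368,174) and (404,214). The back stop is at about (258,245), and a tall cabinet stands on the right. The scene view confirms this layout.

```bash
python3 - <<'E'
from h import *
im=cv2.imread('pics/top0.png')[132:282,230:420]
cv2.imwrite('pics/crop.png',cv2.resize(im,None,fx=4,fy=4,interpolation=cv2.INTER_CUBIC))
c=cam('top'); I=cv2.imread('pics/top0.png')
# balls / black: small dark blobs
g=I.max(2)
for name,m in (('dark',(g<45)),('red',(I[...,2]>120)&(I[...,1]<70)),('white',(I.min(2)>195))):
    m=m.astype(np.uint8); m[:130]=0; m[290:]=0; m[:,:235]=0; m[:,412:]=0
    n,l,s,ce=cv2.connectedComponentsWithStats(m)
    print(name,[(s[i].tolist(),ce[i].round(1).tolist()) for i in range(1,n) if s[i,4]>15][:12])
for n,u,v,z in (('hub',367,210,.113),('b1',368.5,174,.098),('b2',404,214,.098),('g1',303,171,.126),('g2',341,163,.126),('g3',373,263,.126),('g4',334,276,.126),('jar',256,148,.105)):
    print(n,ray(c,u,v,z).round(4))
E
```

```text
dark [([354, 142, 13, 7, 35], [359.3, 145.3]), ([245, 147, 21, 15, 77], [256.9, 157.2]), ([351, 152, 9, 5, 17], [355.2, 154.3]), ([253, 157, 16, 15, 101], [262.3, 166.0]), ([352, 156, 15, 11, 42], [358.3, 161.5]), ([364, 170, 9, 7, 52], [367.9, 173.3]), ([400, 210, 8, 9, 56], [403.3, 214.1]), ([292, 221, 14, 31, 53], [296.9, 237.3]), ([304, 226, 16, 14, 36], [312.1, 234.4]), ([250, 231, 20, 33, 220], [257.8, 246.3])]
red [([349, 134, 22, 20, 226], [359.9, 143.1])]
white []
hub [ 0.5372 -0.195   0.113 ]
b1 [ 0.6114 -0.205   0.098 ]
b2 [ 0.5291 -0.267   0.098 ]
g1 [ 0.6152 -0.0779  0.126 ]
g2 [ 0.6277 -0.1506  0.126 ]
g3 [ 0.4372 -0.1971  0.126 ]
g4 [ 0.4174 -0.1257  0.126 ]
jar [0.6725 0.0129 0.105 ]
```

View pics/crop.png

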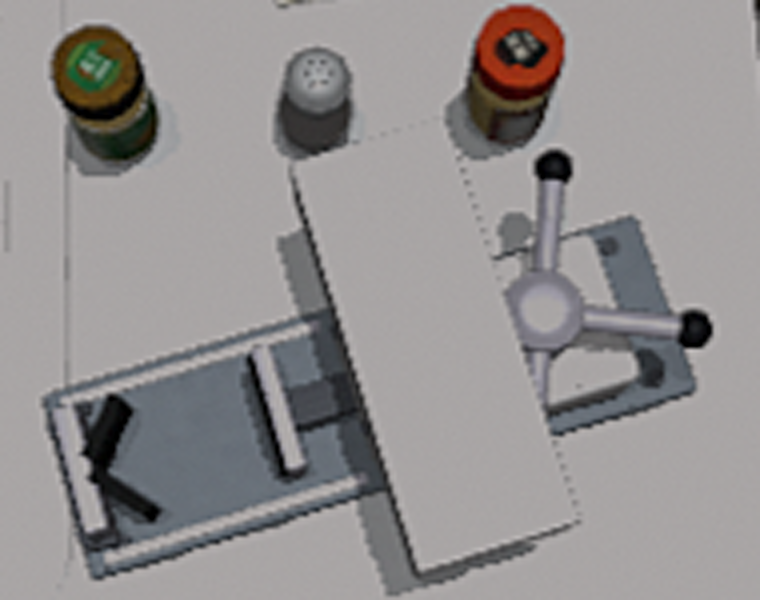

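The crop shows the lid centre at about crop (98,68), the hub at (545,307), the base plate corners at (42,400), (95,578), (635,215) and (695,388), and the balls at (553,167) and (694,328). I'll fit the vise frame from these.

```bash
python3 - <<'E'
from h import *
c=cam('top')
def cr(x,y,z): return ray(c,230+(x-1.5)/4,132+(y-1.5)/4,z)
P={'c1':(42,400,.014),'c2':(95,578,.014),'c3':(695,388,.014),'c4':(635,215,.014),'g1':(291,168,.126),'g2':(443,118,.126),'g3':(580,520,.126),'g4':(418,573,.126),'hub':(545,307,.113),'b1':(553,167,.098),'b2':(694,328,.098),'jar':(98,68,.105),'jawA':(258,350,.062),'jawB':(296,470,.062),'bsA':(62,408,.062),'bsB':(97,540,.062),'v1':(128,400,.062),'v2':(156,517,.062),'red':(518,48,.106),'shk':(317,75,.085)}
W={k:cr(*v) for k,v in P.items()}
V={'c1':(50,165),'c2':(-50,165),'c3':(-50,-165),'c4':(50,-165),'g1':(100,0),'g2':(100,-77),'g3':(-100,-77),'g4':(-100,0),'hub':(0,-95)}
# sign of vise x: y_v toward back stop; x right-handed
A=np.array([W[k][:2] for k in V]); B=np.array([V[k] for k in V])/1e3
a0,b0=A.mean(0),B.mean(0); U,S,Vt=np.linalg.svd((B-b0).T@(A-a0)); 
R=(Vt.T@U.T); print('det',np.linalg.det(R)); T=a0-R@b0
print('resid mm',dict(zip(V,((A-(B@R.T+T))*1e3).round(1).tolist())))
print('yaw vise x',np.degrees(np.arctan2(R[1,0],R[0,0])),'T',T)
for k in W: print(k,W[k].round(4),((W[k][:2]-T)@R*1e3).round(1))
h=R@[0,-.095]+T
for k in('b1','b2'):
  v=(W[k][:2]-h)@R; print(k,np.hypot(*v),'ang from +x cw deg',-np.degrees(np.arctan2(v[1],v[0])))
np.savez('v.npz',R=R,T=T)
s=cam('scene');
# check: project jar lid centre, hub in scene
for k in ('jar','hub','b1','red'): print(k,np.round(proj(s,W[k]),1))
E
```

```text
det 1.0000000000000007
resid mm {'c1': [-0.1, -6.7], 'c2': [3.9, -7.4], 'c3': [2.4, -2.9], 'c4': [0.3, -5.1], 'g1': [-3.2, 3.1], 'g2': [-1.7, 4.4], 'g3': [-0.3, 5.3], 'g4': [-0.6, 5.1], 'hub': [-0.7, 4.1]}
yaw vise x 14.917351154428843 T [ 0.51665179 -0.10539735]
c1 [0.5224 0.0603 0.014 ] [ 48.2 158.6]
c2 [0.4297 0.0338 0.014 ] [-48.1 156.9]
c3 [ 0.5132 -0.2806  0.014 ] [ -48.4 -168.4]
c4 [ 0.6077 -0.2571  0.014 ] [  48.9 -170. ]
g1 [ 0.6101 -0.0765  0.126 ] [97.7  3.9]
g2 [ 0.6314 -0.1496  0.126 ] [ 99.5 -72.3]
g3 [ 0.4396 -0.2002  0.126 ] [-98.9 -71.8]
g4 [ 0.4194 -0.1261  0.126 ] [-99.3   5.1]
hub [ 0.5404 -0.1931  0.113 ] [  0.4 -90.9]
b1 [ 0.6128 -0.2039  0.098 ] [  67.5 -119.9]
b2 [ 0.5299 -0.2654  0.098 ] [ -28.4 -158. ]
jar [0.6714 0.0166 0.105 ] [180.9  78.1]
jawA [ 0.5352 -0.0553  0.062 ] [30.8 43.7]
jawB [ 0.4748 -0.0718  0.062 ] [-31.8  43.2]
bsA [0.5105 0.0424 0.062 ] [ 32.1 144.4]
bsB [0.4453 0.026  0.062 ] [-35.1 145.3]
v1 [0.513  0.0098 0.062 ] [ 26.2 112.2]
v2 [ 0.4551 -0.0029  0.062 ] [-33.1 114.9]
red [ 0.672 -0.19   0.106] [ 128.3 -121.7]
shk [ 0.6697 -0.0906  0.085 ] [151.7 -25.1]
b1 0.07196762183748534 ang from +x cw deg 20.2304178624793
b2 0.0691088697185793 ang from +x cw deg 114.24126520474668
jar [253.4 212.3]
hub [360.5 188. ]
b1 [335.1 186.3]
red [310.9 180.1]
```

The z=14 and z=126 points disagree by about 10 mm, so I'll cross-check them with the scene camera.

```bash
python3 - <<'E'
from h import *
s=cam('scene'); t=cam('top'); t2=cam('top')
print(t['t'],t2['t'],t['cx'],t['cy'],t['fy'],np.array(t['R']).round(4).tolist())
im=cv2.imread('pics/scene0.png')[150:310,230:430]
cv2.imwrite('pics/crop2.png',cv2.resize(im,None,fx=3.75,fy=3.75,interpolation=cv2.INTER_CUBIC))
W={'c1':[.5224,.0603,.014],'c2':[.4297,.0338,.014],'g1':[.6101,-.0765,.126],'g4':[.4194,-.1261,.126],'g3':[.4396,-.2002,.126],'bsA':[.5105,.0424,.062],'bsB':[.4453,.026,.062],'jawA':[.5352,-.0553,.062],'jawB':[.4748,-.0718,.062]}
for k,X in W.items():
  p=np.array(proj(s,X)); print(k,((p-[230,150])*3.75).round(0))
E
```

```text
[-0.07418952  0.58745613  0.8119913 ] [-0.07418952  0.58745613  0.8119913 ] 315.87724636837953 193.75091822613877 439.8625518654175 [[-0.0454, -0.999, -0.0005], [-0.9721, 0.0443, -0.2302], [0.23, -0.0099, -0.9731]]
c1 [273. 504.]
c2 [466. 538.]
g1 [281. 163.]
g4 [637. 208.]
g3 [655. 153.]
bsA [312. 411.]
bsB [447. 435.]
jawA [375. 315.]
jawB [489. 331.]
```

View pics/crop2.png

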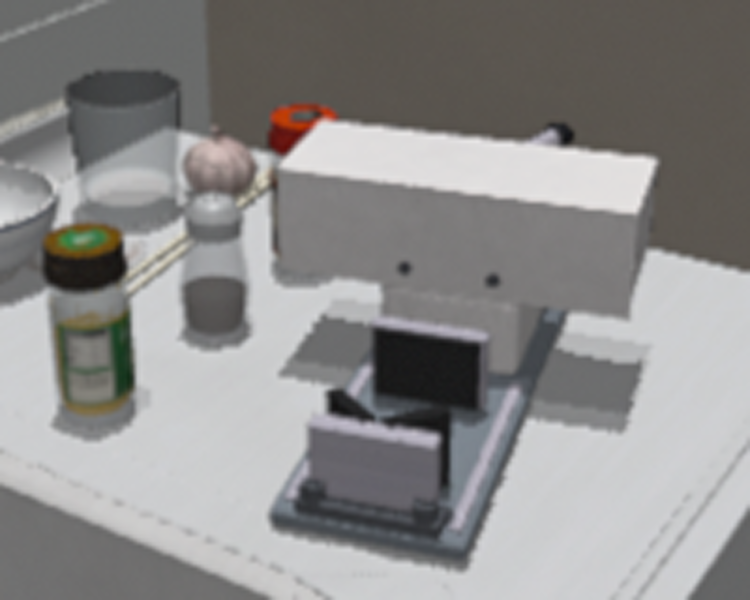

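The scene crop matches the projected guard corners within 1 px and the base corners within a few mm. The jaw is at (374,322) to (488,335), which also fits. Both views agree on the jar, so I'll act on these values and plan the approach.

```bash
cat >> h.py <<'E'
def rows(wps,yaw=None,step=50,fmt=True):
    """world waypoints (m)-> rows (mm, rounded) in the present tool axes; yaw deg reached linearly"""
    from scipy.spatial.transform import Rotation as Ro
    import json
    o=sensors.get_obs(); p=np.array(o['tool_pos']); R=Ro.from_euler('xyz',o['tool_rot'],degrees=True)
    pts=[];q=p
    for w in wps:
        w=np.array(w); n=max(1,int(np.ceil(np.linalg.norm(w-q)*1e3/step)))
        pts+= [q+(w-q)*i/n for i in range(1,n+1)]; q=w
    rv=None
    if yaw is not None: rv=(R.inv()*Ro.from_euler('xyz',[180,0,yaw],degrees=True)).as_rotvec()
    out=[]
    for i,x in enumerate(pts):
        d=R.inv().apply(x-p)*1e3; r=dict(x=round(d[0]),y=round(d[1]),z=round(d[2]))
        if rv is not None:
            k=(i+1)/len(pts); r.update(rx=round(rv[0]*k,3),ry=round(rv[1]*k,3),rz=round(rv[2]*k,3))
        out.append(r)
    print(len(out),json.dumps(out)); print(o['time_s'],p.round(4),np.round(o['tool_rot'],2),np.round(o['force'],1),o['grip_width'],np.round(o['qpos'],0))
E
python3 - <<'E'
from h import *
rows([(.3,.4,.23),(.47,.2,.23),(.53,.03,.23),(.6714,.0166,.23)],104.9)
E
```

```text
18 [{"x": -27, "y": -34, "z": 0, "rx": -0.0, "ry": 0.0, "rz": 0.052}, {"x": -54, "y": -67, "z": 0, "rx": -0.0, "ry": 0.0, "rz": 0.105}, {"x": -81, "y": -101, "z": 0, "rx": -0.0, "ry": 0.0, "rz": 0.157}, {"x": -108, "y": -135, "z": 0, "rx": -0.0, "ry": 0.0, "rz": 0.209}, {"x": -135, "y": -169, "z": 0, "rx": -0.0, "ry": 0.0, "rz": 0.261}, {"x": -174, "y": -189, "z": 0, "rx": -0.0, "ry": 0.0, "rz": 0.314}, {"x": -212, "y": -210, "z": 0, "rx": -0.0, "ry": 0.0, "rz": 0.366}, {"x": -251, "y": -231, "z": 0, "rx": -0.0, "ry": 0.0, "rz": 0.418}, {"x": -289, "y": -252, "z": 0, "rx": -0.0, "ry": 0.0, "rz": 0.47}, {"x": -327, "y": -273, "z": 0, "rx": -0.0, "ry": 0.0, "rz": 0.523}, {"x": -366, "y": -294, "z": 1, "rx": -0.0, "ry": 0.0, "rz": 0.575}, {"x": -395, "y": -328, "z": 1, "rx": -0.0, "ry": 0.0, "rz": 0.627}, {"x": -425, "y": -362, "z": 1, "rx": -0.0, "ry": 0.0, "rz": 0.68}, {"x": -454, "y": -396, "z": 1, "rx": -0.0, "ry": 0.0, "rz": 0.732}, {"x": -483, "y": -430, "z": 1, "rx": -0.0, "ry": 0.0, "rz": 0.784}, {"x": -529, "y": -418, "z": 1, "rx": -0.0, "ry": 0.0, "rz": 0.836}, {"x": -574, "y": -405, "z": 1, "rx": -0.0, "ry": 0.0, "rz": 0.889}, {"x": -620, "y": -392, "z": 1, "rx": -0.0, "ry": 0.0, "rz": 0.941}]
0.4 [0.235  0.606  0.2304] [-179.99    0.    158.81] [ 0.2 -0.2  0.4] 0.08732657665429024 [-68.  18.  -4.  83.   1.  79.  -3.]
```

Emit:
drive_tool --moves '[{"x": -27, "y": -34, "rz": 0.05, "fingers": -1}, {"x": -54, "y": -67, "rz": 0.1}, {"x": -81, "y": -101, "rz": 0.16}, {"x": -108, "y": -135, "rz": 0.21}, {"x": -135, "y": -169, "rz": 0.26}, {"x": -174, "y": -189, "rz": 0.31}, {"x": -212, "y": -210, "rz": 0.37}, {"x": -251, "y": -231, "rz": 0.42}, {"x": -289, "y": -252, "rz": 0.47}, {"x": -327, "y": -273, "rz": 0.52}, {"x": -366, "y": -294, "rz": 0.58}, {"x": -395, "y": -328, "rz": 0.63}, {"x": -425, "y": -362, "rz": 0.68}, {"x": -454, "y": -396, "rz": 0.73}, {"x": -483, "y": -430, "rz": 0.78}, {"x": -529, "y": -418, "rz": 0.84}, {"x": -574, "y": -405, "rz": 0.89}, {"x": -620, "y": -392, "rz": 0.941}, {"x": -620, "y": -392, "rz": 0.941}]'

```text
invalid input at $.moves[0]: expected keys x, y, z, rx, ry, rz, fingers
```

Emit:
drive_tool --moves '[{"x": -27, "y": -34, "z": 0, "rx": 0, "ry": 0, "rz": 0.05, "fingers": -1}, {"x": -54, "y": -67, "z": 0, "rx": 0, "ry": 0, "rz": 0.1, "fingers": -1}, {"x": -81, "y": -101, "z": 0, "rx": 0, "ry": 0, "rz": 0.16, "fingers": -1}, {"x": -108, "y": -135, "z": 0, "rx": 0, "ry": 0, "rz": 0.21, "fingers": -1}, {"x": -135, "y": -169, "z": 0, "rx": 0, "ry": 0, "rz": 0.26, "fingers": -1}, {"x": -174, "y": -189, "z": 0, "rx": 0, "ry": 0, "rz": 0.31, "fingers": -1}, {"x": -212, "y": -210, "z": 0, "rx": 0, "ry": 0, "rz": 0.37, "fingers": -1}, {"x": -251, "y": -231, "z": 0, "rx": 0, "ry": 0, "rz": 0.42, "fingers": -1}, {"x": -289, "y": -252, "z": 0, "rx": 0, "ry": 0, "rz": 0.47, "fingers": -1}, {"x": -327, "y": -273, "z": 0, "rx": 0, "ry": 0, "rz": 0.52, "fingers": -1}, {"x": -366, "y": -294, "z": 0, "rx": 0, "ry": 0, "rz": 0.58, "fingers": -1}, {"x": -395, "y": -328, "z": 0, "rx": 0, "ry": 0, "rz": 0.63, "fingers": -1}, {"x": -425, "y": -362, "z": 0, "rx": 0, "ry": 0, "rz": 0.68, "fingers": -1}, {"x": -454, "y": -396, "z": 0, "rx": 0, "ry": 0, "rz": 0.73, "fingers": -1}, {"x": -483, "y": -430, "z": 0, "rx": 0, "ry": 0, "rz": 0.78, "fingers": -1}, {"x": -529, "y": -418, "z": 0, "rx": 0, "ry": 0, "rz": 0.84, "fingers": -1}, {"x": -574, "y": -405, "z": 0, "rx": 0, "ry": 0, "rz": 0.89, "fingers": -1}, {"x": -620, "y": -392, "z": 0, "rx": 0, "ry": 0, "rz": 0.941, "fingers": -1}, {"x": -620, "y": -392, "z": 0, "rx": 0, "ry": 0, "rz": 0.941, "fingers": -1}]'

```text
time_s: 2.78
tool_pos: [0.6731, 0.0162, 0.2279]
tool_rot: [-179.8, 0.1, 104.9]
force: [-0.3, -0.4, 0.2]
grip_width: 0.0869
grasp_force: 0.0
```

```bash
python3 - <<'E'
from h import *
c=cam('wrist','wrist1.png'); I=cv2.imread('pics/wrist1.png')
h=cv2.cvtColor(I,cv2.COLOR_BGR2HSV)
m=((h[...,0]>5)&(h[...,0]<24)&(h[...,1]>120)&(h[...,2]>30)).astype(np.uint8)
n,l,s,ce=cv2.connectedComponentsWithStats(m)
for i in range(1,n):
    if s[i,4]>150: print(s[i],ce[i],ray(c,*ce[i],.105).round(4))
print(np.round(proj(c,(.6714,.0166,.105)),1))
E
```

```text
[301 172  42  41 829] [321.79252111 192.00844391] [0.6746 0.0213 0.105 ]
[ 444  185   93   65 2562] [477.71350507 211.47775176] [0.8289 0.0416 0.105 ]
[147 264  27  51 532] [156.71616541 289.38533835] [ 0.5302 -0.1302  0.105 ]
[465 264  29  51 533] [482.5272045  288.66041276] [ 0.8698 -0.0385  0.105 ]
[ 295  325  301   20 3769] [452.51286813 336.09074025] [ 0.8626 -0.1049  0.105 ]
[317.4 195.6]
```

View pics/wrist1.png

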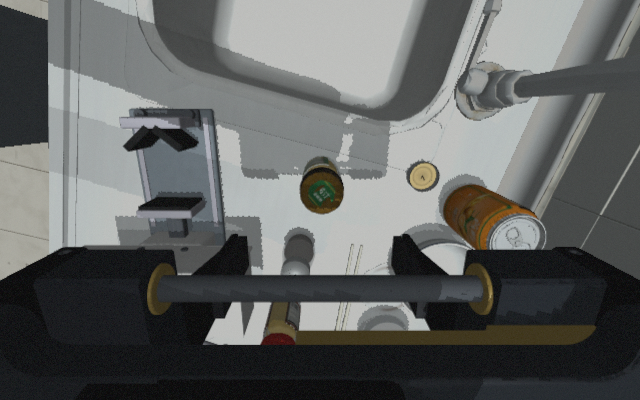

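The wrist view shows the lid disc at (322,192), centred between the fingers. The jaw's top strip is at about (137..203,210), the V tips at (128,147) and (193,145), and the base corners at (131,109) and (214,109). I'll use a jar position of about (0.673, 0.019) and cross-check the vise from here.

```bash
python3 - <<'E'
from h import *
c=cam('wrist'); v=np.load('v.npz')
for k,u,w,z in (('jawL',138,209,.062),('jawR',203,209,.062),('vt1',127,147,.062),('vt2',194,145,.062),('bsL',120,122,.062),('bsR',198,122,.062),('cL',131,109,.014),('cR',214,109,.014)):
    X=ray(c,u,w,z); print(k,X.round(4),((X[:2]-v['T'])@v['R']*1e3).round(1))
rows([(.673,.019,.19),(.673,.019,.084)],104.9)
E
```

```text
jawL [ 0.4779 -0.064   0.062 ] [-26.8  50. ]
jawR [ 0.55   -0.0447  0.062 ] [47.9 50. ]
vt1 [0.4607 0.0043 0.062 ] [-25.8 120.5]
vt2 [0.5302 0.025  0.062 ] [ 46.7 122.6]
bsL [0.4517 0.0289 0.062 ] [-28.2 146.5]
bsR [0.531 0.05  0.062] [ 53.9 146.4]
cL [0.4334 0.0377 0.014 ] [-43.6 159.7]
cR [0.5293 0.0632 0.014 ] [ 55.6 159.7]
4 [{"x": 2, "y": 3, "z": 40, "rx": -0.0, "ry": 0.0, "rz": 0.0}, {"x": 2, "y": 3, "z": 75, "rx": -0.001, "ry": 0.0, "rz": 0.0}, {"x": 2, "y": 3, "z": 110, "rx": -0.001, "ry": 0.0, "rz": 0.0}, {"x": 2, "y": 3, "z": 146, "rx": -0.002, "ry": 0.0, "rz": 0.0}]
2.875 [0.6709 0.0163 0.2298] [-1.799e+02  1.000e-02  1.049e+02] [0.2 0.9 0.7] 0.08691991778154799 [-27.  23.  31.  81. -12.  80.  19.]
```

Emit:
drive_tool --force 15 --moves '[{"x": 2, "y": 2, "z": 40, "rx": 0, "ry": 0, "rz": 0, "fingers": -1}, {"x": 2, "y": 2, "z": 75, "rx": 0, "ry": 0, "rz": 0, "fingers": -1}, {"x": 2, "y": 2, "z": 110, "rx": 0, "ry": 0, "rz": 0, "fingers": -1}, {"x": 2, "y": 2, "z": 144, "rx": 0, "ry": 0, "rz": 0, "fingers": -1}, {"x": 2, "y": 2, "z": 144, "rx": 0, "ry": 0, "rz": 0, "fingers": -1}, {"x": 2, "y": 2, "z": 144, "rx": 0, "ry": 0, "rz": 0, "fingers": 1}, {"x": 2, "y": 2, "z": 144, "rx": 0, "ry": 0, "rz": 0, "fingers": 1}, {"x": 2, "y": 2, "z": 144, "rx": 0, "ry": 0, "rz": 0, "fingers": 1}, {"x": 2, "y": 2, "z": 144, "rx": 0, "ry": 0, "rz": 0, "fingers": 1}, {"x": 2, "y": 2, "z": 144, "rx": 0, "ry": 0, "rz": 0, "fingers": 1}, {"x": 2, "y": 2, "z": 144, "rx": 0, "ry": 0, "rz": 0, "fingers": 1}]'

```text
time_s: 4.25
tool_pos: [0.6729, 0.0189, 0.0867]
tool_rot: [180.0, 0.0, 104.9]
force: [-0.1, 1.2, 0.0]
grip_width: 0.044
grasp_force: 15.0
```

```bash
python3 - <<'E'
from h import *
rows([(.673,.019,.195),(.495,-.027,.195)],104.9,40)
E
```

```text
8 [{"x": 0, "y": 0, "z": -36, "rx": 0.0, "ry": 0.0, "rz": -0.0}, {"x": 0, "y": 0, "z": -72, "rx": 0.0, "ry": 0.0, "rz": -0.0}, {"x": 0, "y": 0, "z": -108, "rx": 0.0, "ry": 0.0, "rz": -0.0}, {"x": 0, "y": -37, "z": -108, "rx": 0.0, "ry": 0.0, "rz": -0.0}, {"x": 1, "y": -73, "z": -108, "rx": 0.0, "ry": 0.0, "rz": -0.0}, {"x": 1, "y": -110, "z": -108, "rx": 0.0, "ry": 0.0, "rz": -0.0}, {"x": 1, "y": -147, "z": -108, "rx": 0.0, "ry": 0.0, "rz": -0.0}, {"x": 1, "y": -184, "z": -108, "rx": 0.0, "ry": 0.0, "rz": -0.0}]
4.25 [0.6729 0.0189 0.0867] [179.98   0.   104.9 ] [-0.1  1.2  0. ] 0.04402976349527287 [-26.  29.  29.  90. -15.  65.  22.]
```

Emit:
drive_tool --moves '[{"x": 0, "y": 0, "z": -36, "rx": 0, "ry": 0, "rz": 0, "fingers": 1}, {"x": 0, "y": 0, "z": -72, "rx": 0, "ry": 0, "rz": 0, "fingers": 1}, {"x": 0, "y": 0, "z": -108, "rx": 0, "ry": 0, "rz": 0, "fingers": 1}, {"x": 0, "y": -37, "z": -108, "rx": 0, "ry": 0, "rz": 0, "fingers": 1}, {"x": 1, "y": -73, "z": -108, "rx": 0, "ry": 0, "rz": 0, "fingers": 1}, {"x": 1, "y": -110, "z": -108, "rx": 0, "ry": 0, "rz": 0, "fingers": 1}, {"x": 1, "y": -147, "z": -108, "rx": 0, "ry": 0, "rz": 0, "fingers": 1}, {"x": 1, "y": -184, "z": -108, "rx": 0, "ry": 0, "rz": 0, "fingers": 1}, {"x": 1, "y": -184, "z": -108, "rx": 0, "ry": 0, "rz": 0, "fingers": 1}]'

```text
time_s: 5.38
tool_pos: [0.4924, -0.0283, 0.1943]
tool_rot: [-180.0, -0.1, 104.8]
force: [1.4, -0.2, -0.9]
grip_width: 0.0433
grasp_force: 15.0
```

```bash
python3 - <<'E'
from h import *
c=cam('wrist','wrist2.png'); s=cam('scene','scene2.png')
a=cv2.imread('pics/wrist2.png'); b=cv2.imread('pics/scene2.png')[150:310,230:430]
b=cv2.resize(b,(500,400),interpolation=cv2.INTER_CUBIC)
a2=cv2.resize(a[0:320,170:470],(375,400),interpolation=cv2.INTER_CUBIC)
cv2.imwrite('pics/both.png',np.hstack([a2,b])[:, :800])
o=sensors.get_obs(); print(o['tool_pos'],o['force'],o['grip_width'])
E
```

```text
[ 0.49497233 -0.02714144  0.19474419] [-0.52248934  1.39224533 -0.63842175] 0.04345748219380284
```

View pics/both.png

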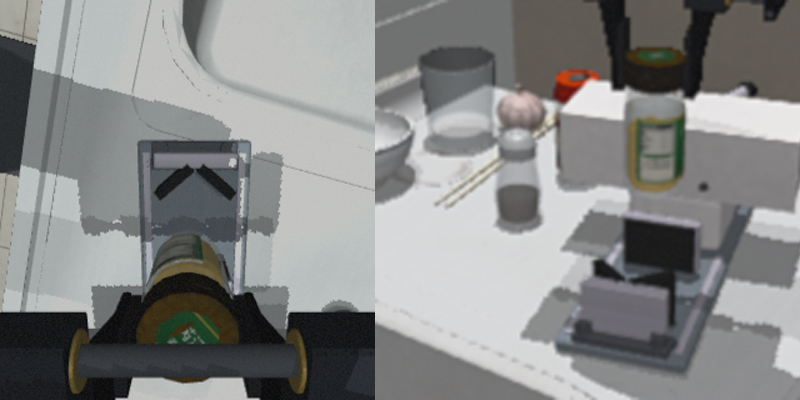

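The wrist view shows the back stop at crop x 152..237 and the base at 138..250. Both are centred at about 195, and the fingers' middle is at about 188. I'll compute the offset.

```bash
python3 - <<'E'
from h import *
c=cam('wrist'); v=np.load('v.npz'); f=lambda X:((X[:2]-v['T'])@v['R']*1e3).round(1)
print('tcp',f(np.array(sensors.get_obs()['tool_pos'])))
for k,u,w,z in (('bsL',152,152,.062),('bsR',237,152,.062),('vt1',157,195,.062),('vt2',235,194,.062),('vert',194,170,.062),('cL',138,142,.014),('cR',250,142,.014)):
    X=ray(c,170+u/1.25,w/1.25,z); print(k,X.round(4),f(X))
I=cv2.imread('pics/top0.png'); 
t=cam('top','top2.png')
E
```

```text
tcp [-0.4 81.2]
bsL [0.4527 0.0346 0.062 ] [-25.8 151.8]
bsR [0.5143 0.051  0.062 ] [ 38.  151.7]
vt1 [0.4638 0.0042 0.062 ] [-22.8 119.5]
vt2 [0.5221 0.0205 0.062 ] [ 37.7 120.3]
vert [0.4866 0.0299 0.062 ] [  5.8 138.5]
cL [0.4352 0.037  0.014 ] [-42.1 158.6]
cR [0.5293 0.062  0.014 ] [ 55.3 158.5]
```

```bash
python3 - <<'E'
from h import *
c=cam('wrist'); v=np.load('v.npz'); f=lambda X:((X[:2]-v['T'])@v['R']*1e3).round(1)
p=np.array(sensors.get_obs()['tool_pos'])
print(c['cx'],c['cy'],c['fx'],'cam',-np.array(c['R']).T@c['t'])
print('lid by ray',f(ray(c,170+187.5/1.25,312/1.25,p[2]+.0183)),'tcp',f(p))
print('dir',np.array(c['R'])[2])
# top view now: lid gripped, compare ray with TCP
I=cv2.imread('pics/top2.png')[120:300,220:430]; cv2.imwrite('pics/top2c.png',cv2.resize(I,None,fx=3.3,fy=3.3,interpolation=cv2.INTER_CUBIC))
s=cam('scene'); 
print('scene proj lid top centre',np.round((np.array(proj(s,p+[0,0,.0183]))-[230,150])*2.5+[375,0],1))
R,T=v['R'],v['T']
for k,(x,y) in {'0,111':(0,111)}.items(): pass
for dx in(0,6):
  for q in ((-50,158,14),(50,158,14),(-32,149,62),(32,149,62),(-32,46,62),(32,46,62)):
    w=R@np.array([q[0]+dx,q[1]])/1e3+T; print(dx,q,np.round((np.array(proj(s,[*w,q[2]/1e3]))-[230,150])*2.5+[375,0],0))
E
```

```text
319.6548627134639 201.22470443262722 295.6631704152473 cam [0.47570707 0.05089713 0.34890122]
lid by ray [ 1.  94.2] tcp [-0.3 81.1]
dir [ 0.0763347  -0.28326878 -0.95599781]
scene proj lid top centre [652.6  52.7]
0 (-50, 158, 14) [688. 360.]
0 (50, 158, 14) [555. 335.]
0 (-32, 149, 62) [668. 292.]
0 (32, 149, 62) [581. 277.]
0 (-32, 46, 62) [701. 223.]
0 (32, 46, 62) [623. 211.]
6 (-50, 158, 14) [680. 359.]
6 (50, 158, 14) [547. 334.]
6 (-32, 149, 62) [659. 290.]
6 (32, 149, 62) [573. 276.]
6 (-32, 46, 62) [693. 222.]
6 (32, 46, 62) [616. 210.]
```

The scene camera agrees with the top fit (vise x within 1 mm), so I'll shift +2 mm and lower the jar, leaving a drop of about 1 mm.

Emit:
drive_tool --moves '[{"x": 0, "y": 2, "z": 30, "rx": 0, "ry": 0, "rz": 0, "fingers": 1}, {"x": 0, "y": 2, "z": 55, "rx": 0, "ry": 0, "rz": 0, "fingers": 1}, {"x": 0, "y": 2, "z": 72, "rx": 0, "ry": 0, "rz": 0, "fingers": 1}, {"x": 0, "y": 2, "z": 83, "rx": 0, "ry": 0, "rz": 0, "fingers": 1}, {"x": 0, "y": 2, "z": 90, "rx": 0, "ry": 0, "rz": 0, "fingers": 1}, {"x": 0, "y": 2, "z": 93, "rx": 0, "ry": 0, "rz": 0, "fingers": 1}, {"x": 0, "y": 2, "z": 93, "rx": 0, "ry": 0, "rz": 0, "fingers": 1}, {"x": 0, "y": 2, "z": 93, "rx": 0, "ry": 0, "rz": 0, "fingers": 1}]'

```text
time_s: 6.68
tool_pos: [0.4971, -0.0269, 0.1021]
tool_rot: [179.9, -0.0, 104.9]
force: [-0.0, -0.1, -1.2]
grip_width: 0.0433
grasp_force: 15.0
```

Emit:
drive_tool --moves '[{"x": 0, "y": 0, "z": 1, "rx": 0, "ry": 0, "rz": 0, "fingers": 1}, {"x": 0, "y": 0, "z": 1, "rx": 0, "ry": 0, "rz": 0, "fingers": 0.2}, {"x": 0, "y": 0, "z": 1, "rx": 0, "ry": 0, "rz": 0, "fingers": -0.4}, {"x": 0, "y": 0, "z": 1, "rx": 0, "ry": 0, "rz": 0, "fingers": -1}, {"x": 0, "y": 0, "z": 1, "rx": 0, "ry": 0, "rz": 0, "fingers": -1}, {"x": 0, "y": 0, "z": 1, "rx": 0, "ry": 0, "rz": 0, "fingers": -1}, {"x": 0, "y": 0, "z": -30, "rx": 0, "ry": 0, "rz": 0, "fingers": -1}, {"x": 0, "y": 0, "z": -70, "rx": 0, "ry": 0, "rz": 0, "fingers": -1}, {"x": 0, "y": 0, "z": -120, "rx": 0, "ry": 0, "rz": 0, "fingers": -1}, {"x": 0, "y": 0, "z": -150, "rx": 0, "ry": 0, "rz": 0, "fingers": -1}]'

```text
time_s: 7.92
tool_pos: [0.4974, -0.027, 0.2542]
tool_rot: [179.8, 0.0, 104.9]
force: [0.4, 0.3, -0.5]
grip_width: 0.0867
grasp_force: 0.0
```

```bash
python3 - <<'E'
from h import *
s=cam('scene','scene3.png'); t=cam('top','top3.png')
b=cv2.resize(cv2.imread('pics/scene3.png')[150:310,230:430],(500,400),interpolation=cv2.INTER_CUBIC)
a=cv2.resize(cv2.imread('pics/top3.png')[120:280,300:420],(300,400),interpolation=cv2.INTER_CUBIC)
cv2.imwrite('pics/both3.png',np.hstack([a,b]))
o=sensors.get_obs(); print(o['time_s'],o['tool_pos'],o['force'])
E
```

```text
8.025 [ 0.49879078 -0.02693911  0.25533326] [ 0.36273404 -0.29436487 -0.45113344]
```

View pics/both3.png

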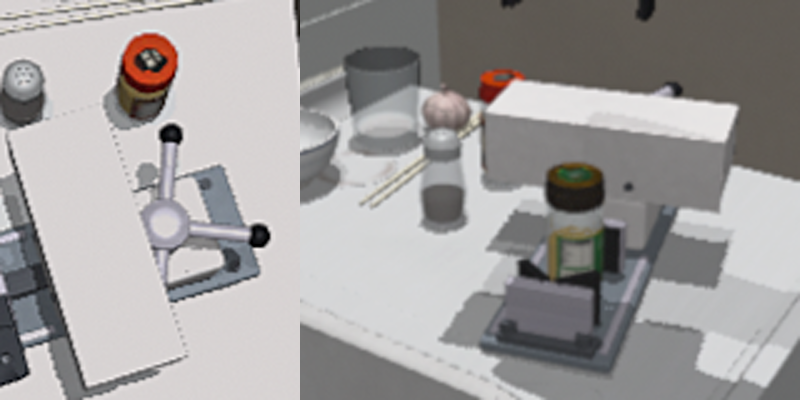

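The scene view shows the jar upright on the bed between the jaw and the V, and the handle hasn't moved. Spokes in the open half are at φ≈-23° and -113° in the vise frame. Next I'll plan the push path for the closed fingers, a 30×19 mm post, behind the -113° spoke.

```bash
cat >> h.py <<'E'
import json,os
HUB=np.array([.5405,-.1945]); YAW=np.radians(14.9); RV=np.array([[np.cos(YAW),-np.sin(YAW)],[np.sin(YAW),np.cos(YAW)]])
def post(phi,gap=0,r=45):
    """world xy of finger post behind (ccw of) the spoke at vise angle phi deg"""
    a=np.radians(phi);u=np.array([np.cos(a),np.sin(a)]);n=np.array([np.sin(a),-np.cos(a)])
    return HUB+RV@(r*u-n*(6+15*abs(n[0])+9.5*abs(n[1])+gap))/1e3
def plan(pts,cmd=None):
    """world points -> integer-mm rows in tool axes (tool down, yaw 104.9); keeps the commanded pose in a file"""
    o=sensors.get_obs()
    p=np.array(o['tool_pos']) if cmd is None else np.array(json.load(open('cmd.json')))
    A=np.array([[RV[0,1],RV[0,0],0],[RV[1,1],RV[1,0],0],[0,0,-1]])  # columns tool x,y,z
    d=np.round(((np.array(pts)-p)@A)*1e3*2)/2
    for q in d: print(q.tolist(),end=' ')
    print(); json.dump((p+A@d[-1]/1e3).tolist(),open('cmd.json','w'))
    print(o['time_s'],o['tool_pos'],o['tool_rot'])
def torque():
    """moment about hub axis from the finger force (clockwise by tool positive)"""
    o=sensors.get_obs(); F=np.array(o['force'])[:2]; p=np.array(o['tool_pos'])[:2]-HUB
    return o['time_s'],'F',np.round(o['force'],1),'rel',(p@RV*1e3).round(1),'Mz at TCP lever',round(p[0]*F[1]-p[1]*F[0],3)
E
python3 - <<'E'
from h import *
a=post(-113.4,5); P=lambda xy,z:[*xy,z]
s=np.array(sensors.get_obs()['tool_pos']); e=np.array(P(a,.25))
plan([s+(e-s)*k/5 for k in range(1,6)]+[P(a,.2),P(a,.15),P(a,.11),P(a,.087)])
E
```

```text
[-45.0, 1.0, 1.0] [-90.0, 2.0, 2.0] [-135.0, 3.5, 3.0] [-180.0, 4.5, 4.5] [-225.5, 5.5, 5.5] [-225.5, 5.5, 55.5] [-225.5, 5.5, 105.5] [-225.5, 5.5, 145.5] [-225.5, 5.5, 168.5] 
8.025 [ 0.49879078 -0.02693911  0.25533326] [1.79594628e+02 2.10067084e-02 1.04894105e+02]
```

Emit:
drive_tool --force 20 --moves '[{"x": -45, "y": 1, "z": 1, "rx": 0, "ry": 0, "rz": 0, "fingers": 1}, {"x": -90, "y": 2, "z": 2, "rx": 0, "ry": 0, "rz": 0, "fingers": 1}, {"x": -135, "y": 3.5, "z": 3, "rx": 0, "ry": 0, "rz": 0, "fingers": 1}, {"x": -180, "y": 4.5, "z": 4, "rx": 0, "ry": 0, "rz": 0, "fingers": 1}, {"x": -225.5, "y": 5.5, "z": 5.5, "rx": 0, "ry": 0, "rz": 0, "fingers": 1}, {"x": -225.5, "y": 5.5, "z": 5.5, "rx": 0, "ry": 0, "rz": 0, "fingers": 1}, {"x": -225.5, "y": 5.5, "z": 5.5, "rx": 0, "ry": 0, "rz": 0, "fingers": 1}]'

```text
time_s: 8.9
tool_pos: [0.5595, -0.2426, 0.2449]
tool_rot: [-179.9, -0.1, 104.9]
force: [0.4, 0.5, -0.0]
grip_width: 0.0252
grasp_force: 0.0
```

```bash
python3 - <<'E'
from h import *
o=sensors.get_obs(); print(o['tool_pos'],o['tool_rot'],o['grip_width'],np.round(o['force'],1),np.round(o['qpos'],0))
c=cam('wrist','wrist4.png')
for n,X in (('b1',(.6128,-.2039,.098)),('b2',(.5299,-.2654,.098)),('hub',(*HUB,.113)),('postnow',(*o['tool_pos'][:2],.098))): print(n,np.round(proj(c,X),0))
E
```

```text
[ 0.55953048 -0.24264309  0.24485649] [-1.79911786e+02 -8.27536271e-02  1.04896860e+02] 0.02519269702950884 [ 0.4  0.5 -0. ] [-15.  16.  44.  89. -11.  79.  45.]
b1 [378. 168.]
b2 [287. 204.]
hub [312. 143.]
postnow [319. 191.]
```

View pics/wrist4.png

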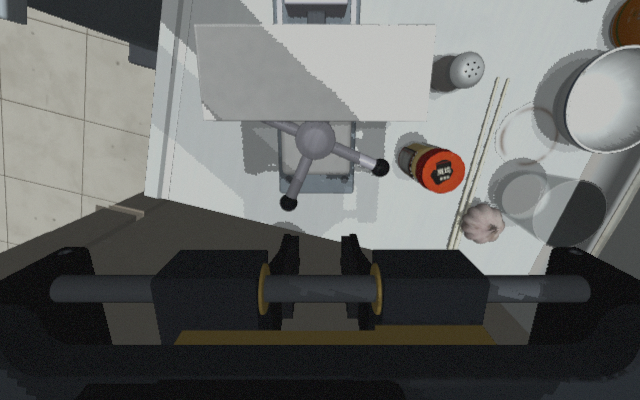

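The wrist view shows the balls at (381,167) and (289,202) and the hub at (316,138), within about 4 px of the predictions. The post position has clearance, so I'll descend.

Emit:
drive_tool --moves '[{"x": 0, "y": 0, "z": 0, "rx": 0, "ry": 0, "rz": 0, "fingers": 1}, {"x": 0, "y": 0, "z": 0, "rx": 0, "ry": 0, "rz": 0, "fingers": 1}, {"x": 0, "y": 0, "z": 40, "rx": 0, "ry": 0, "rz": 0, "fingers": 1}, {"x": 0, "y": 0, "z": 80, "rx": 0, "ry": 0, "rz": 0, "fingers": 1}, {"x": 0, "y": 0, "z": 120, "rx": 0, "ry": 0, "rz": 0, "fingers": 1}, {"x": 0, "y": 0, "z": 145, "rx": 0, "ry": 0, "rz": 0, "fingers": 1}, {"x": 0, "y": 0, "z": 160, "rx": 0, "ry": 0, "rz": 0, "fingers": 1}, {"x": 0, "y": 0, "z": 160, "rx": 0, "ry": 0, "rz": 0, "fingers": 1}]'

```text
time_s: 9.95
tool_pos: [0.5596, -0.2429, 0.0855]
tool_rot: [-179.9, -0.0, 104.9]
force: [-0.2, -0.1, 1.1]
grip_width: 0.0006
grasp_force: 0.0
```

```bash
sed -i 's/^HUB=np.array(\[.5405,-.1945\])/HUB=np.array([.541,-.193])/' h.py; python3 - <<'E'
from h import *
print(torque(), sensors.get_obs()['grip_width'])
plan([[*post(f,g),.087] for f,g in [(-113,3),(-113,0)]+[(-113-6*k,0) for k in range(1,13)]])
E
```

```text
(9.95, 'F', array([-0.2, -0.1,  1.1]), 'rel', array([  5.2, -53. ]), 'Mz at TCP lever', np.float64(-0.013)) 0.0005863941207005595
[1.0, 1.5, -1.5] [2.5, -1.0, -1.5] [2.0, -6.0, -1.5] [2.5, -11.5, -1.5] [3.5, -17.0, -1.5] [5.5, -22.5, -1.5] [8.0, -27.5, -1.5] [11.0, -32.5, -1.5] [15.0, -37.0, -1.5] [19.5, -41.5, -1.5] [24.5, -45.0, -1.5] [30.5, -47.5, -1.5] [36.5, -50.0, -1.5] [40.0, -51.5, -1.5] 
9.95 [ 0.55962477 -0.24289034  0.08553093] [-1.79940984e+02 -4.29486560e-02  1.04922669e+02]
```

Emit:
drive_tool --moves '[{"x": 1, "y": 0, "z": -1, "rx": 0, "ry": 0, "rz": 0, "fingers": 1}, {"x": 2.5, "y": -3, "z": -1, "rx": 0, "ry": 0, "rz": 0, "fingers": 1}, {"x": 2, "y": -6, "z": -1, "rx": 0, "ry": 0, "rz": 0, "fingers": 1}, {"x": 2.5, "y": -11.5, "z": -1, "rx": 0, "ry": 0, "rz": 0, "fingers": 1}, {"x": 3.5, "y": -17, "z": -1, "rx": 0, "ry": 0, "rz": 0, "fingers": 1}, {"x": 5.5, "y": -22.5, "z": -1, "rx": 0, "ry": 0, "rz": 0, "fingers": 1}]'

```text
time_s: 10.7
tool_pos: [0.5409, -0.2425, 0.0882]
tool_rot: [179.5, 0.1, 105.0]
force: [8.7, 1.4, -1.4]
grip_width: 0.0008
grasp_force: 3.9
```

```bash
python3 - <<'E'
from h import *
print(torque())
t=cam('top','top5.png'); I=cv2.imread('pics/top5.png'); m=(I.max(2)<45).astype(np.uint8); m[:165]=0;m[240:]=0;m[:,:350]=0;m[:,412:]=0
n,l,s,ce=cv2.connectedComponentsWithStats(m); print([(s[i].tolist(),ce[i].round(1).tolist()) for i in range(1,n) if s[i,4]>15])
E
```

```text
(10.7, 'F', array([ 8.7,  1.4, -1.4]), 'rel', array([-12.8, -47.8]), 'Mz at TCP lever', np.float64(0.429))
[([350, 165, 47, 75, 469], [371.6, 195.7])]
```

Emit:
drive_tool --moves '[{"x": 2.5, "y": -5, "z": 0, "rx": 0, "ry": 0, "rz": 0, "fingers": 1}, {"x": 5.5, "y": -10, "z": 0, "rx": 0, "ry": 0, "rz": 0, "fingers": 1}, {"x": 9.5, "y": -14.5, "z": 0, "rx": 0, "ry": 0, "rz": 0, "fingers": 1}, {"x": 14, "y": -19, "z": 0, "rx": 0, "ry": 0, "rz": 0, "fingers": 1}, {"x": 19, "y": -22.5, "z": 0, "rx": 0, "ry": 0, "rz": 0, "fingers": 1}, {"x": 25, "y": -25, "z": 0, "rx": 0, "ry": 0, "rz": 0, "fingers": 1}, {"x": 31, "y": -27.5, "z": 0, "rx": 0, "ry": 0, "rz": 0, "fingers": 1}, {"x": 35, "y": -29, "z": 0, "rx": 0, "ry": 0, "rz": 0, "fingers": 1}, {"x": 35, "y": -29, "z": 0, "rx": 0, "ry": 0, "rz": 0, "fingers": 1}]'

```text
time_s: 11.88
tool_pos: [0.5024, -0.2198, 0.0889]
tool_rot: [179.7, 0.3, 104.9]
force: [4.0, -3.3, 0.4]
grip_width: 0.0008
grasp_force: 2.5
```

```bash
python3 - <<'E'
from h import *
print(torque(), 'pred',post(-185))
# back off 4mm then up
A=post(-185); 
E
```

```text
(11.875, 'F', array([ 4. , -3.3,  0.4]), 'rel', array([-44.2, -15.9]), 'Mz at TCP lever', np.float64(0.233)) pred [ 0.49955354 -0.21725826]
```

Spoke 1 is at φ≈-180° (θ≈1.57) and the stall torque is 0.23 N m, as specified. I'll back off, lift, and go behind the next spoke at -90°.

Emit:
drive_tool --moves '[{"x": -6, "y": 1, "z": 0, "rx": 0, "ry": 0, "rz": 0, "fingers": 1}, {"x": -6, "y": 1, "z": -22, "rx": 0, "ry": 0, "rz": 0, "fingers": 1}, {"x": -6, "y": 1, "z": -44, "rx": 0, "ry": 0, "rz": 0, "fingers": 1}, {"x": -20, "y": 36, "z": -44, "rx": 0, "ry": 0, "rz": 0, "fingers": 1}, {"x": -30, "y": 73, "z": -44, "rx": 0, "ry": 0, "rz": 0, "fingers": 1}, {"x": -30, "y": 73, "z": -44, "rx": 0, "ry": 0, "rz": 0, "fingers": 1}, {"x": -30, "y": 73, "z": -20, "rx": 0, "ry": 0, "rz": 0, "fingers": 1}, {"x": -30, "y": 73, "z": 0, "rx": 0, "ry": 0, "rz": 0, "fingers": 1}, {"x": -30, "y": 73, "z": 0, "rx": 0, "ry": 0, "rz": 0, "fingers": 1}]'

```text
time_s: 13.0
tool_pos: [0.5758, -0.2272, 0.085]
tool_rot: [-179.8, -0.1, 104.9]
force: [0.1, -0.2, 1.2]
grip_width: 0.0004
grasp_force: 0.0
```

```bash
python3 - <<'E'
from h import *
print(torque())
plan([[*post(f),.087] for f in range(-90,-190,-6)])
E
```

```text
(13.0, 'F', array([ 0.1, -0.2,  1.2]), 'rel', array([ 24.8, -42. ]), 'Mz at TCP lever', np.float64(-0.002))
[-3.0, -4.0, -2.0] [-5.0, -7.5, -2.0] [-6.5, -12.0, -2.0] [-8.0, -16.5, -2.0] [-8.5, -21.5, -2.0] [-9.0, -27.0, -2.0] [-8.5, -32.0, -2.0] [-7.0, -37.5, -2.0] [-5.0, -43.0, -2.0] [-2.5, -48.0, -2.0] [0.5, -53.0, -2.0] [4.5, -57.5, -2.0] [9.5, -61.5, -2.0] [14.5, -65.0, -2.0] [20.5, -68.0, -2.0] [26.5, -70.0, -2.0] [30.0, -71.5, -2.0] 
13.0 [ 0.57580277 -0.22723005  0.08498278] [-1.79776743e+02 -1.44561956e-01  1.04858937e+02]
```

Emit:
drive_tool --moves '[{"x": -3, "y": -4, "z": -2, "rx": 0, "ry": 0, "rz": 0, "fingers": 1}, {"x": -5, "y": -7.5, "z": -2, "rx": 0, "ry": 0, "rz": 0, "fingers": 1}, {"x": -6.5, "y": -12, "z": -2, "rx": 0, "ry": 0, "rz": 0, "fingers": 1}, {"x": -8, "y": -16.5, "z": -2, "rx": 0, "ry": 0, "rz": 0, "fingers": 1}, {"x": -8.5, "y": -21.5, "z": -2, "rx": 0, "ry": 0, "rz": 0, "fingers": 1}, {"x": -9, "y": -27, "z": -2, "rx": 0, "ry": 0, "rz": 0, "fingers": 1}, {"x": -8.5, "y": -32, "z": -2, "rx": 0, "ry": 0, "rz": 0, "fingers": 1}, {"x": -7, "y": -37.5, "z": -2, "rx": 0, "ry": 0, "rz": 0, "fingers": 1}, {"x": -5, "y": -43, "z": -2, "rx": 0, "ry": 0, "rz": 0, "fingers": 1}, {"x": -2.5, "y": -48, "z": -2, "rx": 0, "ry": 0, "rz": 0, "fingers": 1}, {"x": 0.5, "y": -53, "z": -2, "rx": 0, "ry": 0, "rz": 0, "fingers": 1}, {"x": 4.5, "y": -57.5, "z": -2, "rx": 0, "ry": 0, "rz": 0, "fingers": 1}, {"x": 9.5, "y": -61.5, "z": -2, "rx": 0, "ry": 0, "rz": 0, "fingers": 1}, {"x": 14.5, "y": -65, "z": -2, "rx": 0, "ry": 0, "rz": 0, "fingers": 1}]'

```text
time_s: 14.75
tool_pos: [0.5156, -0.2318, 0.091]
tool_rot: [179.5, 0.4, 104.9]
force: [8.2, -3.1, -1.9]
grip_width: 0.0006
grasp_force: 3.8
```

```bash
python3 - <<'E'
from h import *
print(torque(),post(-174),post(-168))
E
```

```text
(14.75, 'F', array([ 8.2, -3.1, -1.9]), 'rel', array([-34.5, -31. ]), 'Mz at TCP lever', np.float64(0.397)) [ 0.50503101 -0.22494953] [ 0.50919892 -0.22977852]
```

Emit:
drive_tool --moves '[{"x": 6, "y": -3, "z": 2, "rx": 0, "ry": 0, "rz": 0, "fingers": 1}, {"x": 12, "y": -5, "z": 3, "rx": 0, "ry": 0, "rz": 0, "fingers": 1}, {"x": 14, "y": -6, "z": 3, "rx": 0, "ry": 0, "rz": 0, "fingers": 1}, {"x": 14, "y": -6, "z": 3, "rx": 0, "ry": 0, "rz": 0, "fingers": 1}]'

```text
time_s: 15.25
tool_pos: [0.5055, -0.2214, 0.0886]
tool_rot: [179.6, 0.4, 104.9]
force: [5.4, -5.1, 3.5]
grip_width: 0.0006
grasp_force: 3.0
```

```bash
python3 - <<'E'
from h import *
print(torque())
E
```

```text
(15.25, 'F', array([ 5.4, -5.1,  3.5]), 'rel', array([-41.6, -18.3]), 'Mz at TCP lever', np.float64(0.335))
```

Emit:
drive_tool --moves '[{"x": -8, "y": 2, "z": 0, "rx": 0, "ry": 0, "rz": 0, "fingers": 1}, {"x": -8, "y": 2, "z": -22, "rx": 0, "ry": 0, "rz": 0, "fingers": 1}, {"x": -8, "y": 2, "z": -45, "rx": 0, "ry": 0, "rz": 0, "fingers": 1}, {"x": -20, "y": 36, "z": -45, "rx": 0, "ry": 0, "rz": 0, "fingers": 1}, {"x": -29, "y": 73, "z": -45, "rx": 0, "ry": 0, "rz": 0, "fingers": 1}, {"x": -29, "y": 73, "z": -45, "rx": 0, "ry": 0, "rz": 0, "fingers": 1}, {"x": -29, "y": 73, "z": -20, "rx": 0, "ry": 0, "rz": 0, "fingers": 1}, {"x": -29, "y": 73, "z": 0, "rx": 0, "ry": 0, "rz": 0, "fingers": 1}, {"x": -29, "y": 73, "z": 0, "rx": 0, "ry": 0, "rz": 0, "fingers": 1}]'

```text
time_s: 16.38
tool_pos: [0.5779, -0.2272, 0.084]
tool_rot: [-179.8, -0.1, 104.9]
force: [0.3, 0.3, 0.5]
grip_width: 0.0007
grasp_force: 0.0
```

```bash
python3 - <<'E'
from h import *
print(torque(), sensors.get_obs()['tool_pos'])
plan([[*post(f),.087] for f in range(-84,-192,-3)])
E
```

```text
(16.375, 'F', array([0.3, 0.3, 0.5]), 'rel', array([ 26.9, -42.6]), 'Mz at TCP lever', np.float64(0.023)) [ 0.57789    -0.22722122  0.08398818]
[0.0, -0.5, -3.0] [-1.5, -3.0, -3.0] [-2.5, -6.0, -3.0] [-3.5, -8.0, -3.0] [-4.5, -10.0, -3.0] [-5.5, -12.0, -3.0] [-6.0, -14.0, -3.0] [-7.0, -16.5, -3.0] [-7.5, -18.5, -3.0] [-8.0, -21.0, -3.0] [-8.0, -23.5, -3.0] [-8.5, -26.0, -3.0] [-8.5, -29.0, -3.0] [-8.0, -31.5, -3.0] [-8.0, -34.0, -3.0] [-7.5, -37.0, -3.0] [-6.5, -39.5, -3.0] [-6.0, -42.0, -3.0] [-4.5, -45.0, -3.0] [-3.5, -47.5, -3.0] [-2.0, -50.0, -3.0] [-0.5, -52.5, -3.0] [1.0, -55.0, -3.0] [3.0, -57.5, -3.0] [5.5, -59.5, -3.0] [7.5, -61.5, -3.0] [10.0, -63.5, -3.0] [12.5, -65.5, -3.0] [15.0, -67.0, -3.0] [18.0, -68.5, -3.0] [21.0, -70.0, -3.0] [24.0, -71.0, -3.0] [27.0, -72.0, -3.0] [28.5, -72.5, -3.0] [30.5, -73.5, -3.0] [32.0, -74.0, -3.0] 
16.375 [ 0.57789    -0.22722122  0.08398818] [-1.79776611e+02 -1.43115763e-01  1.04860726e+02]
```

Emit:
drive_tool --moves '[{"x": 0, "y": -1, "z": -2, "rx": 0, "ry": 0, "rz": 0, "fingers": 1}, {"x": -1.5, "y": -3, "z": -2, "rx": 0, "ry": 0, "rz": 0, "fingers": 1}, {"x": -2.5, "y": -6, "z": -2, "rx": 0, "ry": 0, "rz": 0, "fingers": 1}, {"x": -3.5, "y": -8, "z": -2, "rx": 0, "ry": 0, "rz": 0, "fingers": 1}, {"x": -4.5, "y": -10, "z": -2, "rx": 0, "ry": 0, "rz": 0, "fingers": 1}]'

```text
time_s: 17.0
tool_pos: [0.5715, -0.2347, 0.0882]
tool_rot: [180.0, -0.0, 104.9]
force: [1.5, 2.3, -1.6]
grip_width: 0.0007
grasp_force: 1.3
```

Emit:
drive_tool --moves '[{"x": -1, "y": -2, "z": 0, "rx": 0, "ry": 0, "rz": 0, "fingers": 1}, {"x": -1.5, "y": -4, "z": 0, "rx": 0, "ry": 0, "rz": 0, "fingers": 1}]'

```text
time_s: 17.25
tool_pos: [0.5705, -0.235, 0.0883]
tool_rot: [179.8, -0.0, 105.0]
force: [6.0, 3.7, -1.3]
grip_width: 0.0004
grasp_force: 3.1
```

```bash
python3 - <<'E'
from h import *
print(torque(), sensors.get_obs()['tool_pos'])
E
```

```text
(17.25, 'F', array([ 6. ,  3.7, -1.3]), 'rel', array([ 17.7, -48.2]), 'Mz at TCP lever', np.float64(0.364)) [ 0.57048004 -0.23504921  0.08833333]
```

Emit:
drive_tool --moves '[{"x": -1, "y": -2.5, "z": 0, "rx": 0, "ry": 0, "rz": 0, "fingers": 1}, {"x": -1.5, "y": -4.5, "z": 0, "rx": 0, "ry": 0, "rz": 0, "fingers": 1}]'

```text
time_s: 17.5
tool_pos: [0.5672, -0.2364, 0.0883]
tool_rot: [179.7, -0.1, 105.0]
force: [7.4, 5.5, -1.4]
grip_width: 0.0001
grasp_force: 4.0
```

Emit:
drive_tool --moves '[{"x": -0.5, "y": -2.5, "z": 0, "rx": 0, "ry": 0, "rz": 0, "fingers": 1}]'

```text
time_s: 17.62
tool_pos: [0.5654, -0.2371, 0.0884]
tool_rot: [179.6, -0.1, 105.1]
force: [7.1, 6.1, -1.3]
grip_width: 0.0002
grasp_force: 4.2
```

```bash
python3 - <<'E'
from h import *
print(torque(), sensors.get_obs()['tool_pos'])
E
```

```text
(17.625, 'F', array([ 7.1,  6.1, -1.3]), 'rel', array([ 12.3, -48.9]), 'Mz at TCP lever', np.float64(0.46)) [ 0.56544749 -0.23714368  0.08838495]
```

```bash
cat >> h.py <<'E'
def tq():
    """contact corner assumed at (-15,+9.5) of the post; moment and spoke angle"""
    o=sensors.get_obs(); F=np.array(o['force'])[:2]@RV; p=(np.array(o['tool_pos'])[:2]-HUB)@RV*1e3; k=p+[-15,9.5]
    d=np.hypot(*k); phi=np.degrees(np.arctan2(k[1],k[0]))-np.degrees(np.arcsin(6/d))
    print(o['time_s'],'F',F.round(1),'z',round(o['tool_pos'][2],4),'rel',p.round(1),'lever',d.round(0),'phi',phi.round(1),'M',round((k[0]*F[1]-k[1]*F[0])/1e3,3))
E
python3 -c "from h import *; tq()"
```

```text
17.625 F [8.4 4. ] z 0.0884 rel [ 12.3 -48.9] lever 40.0 phi -102.7 M 0.32
```

Emit:
drive_tool --moves '[{"x": 0, "y": -2.5, "z": 0, "rx": 0, "ry": 0, "rz": 0, "fingers": 1}, {"x": -0.5, "y": -5, "z": 0, "rx": 0, "ry": 0, "rz": 0, "fingers": 1}]'

```text
time_s: 17.88
tool_pos: [0.561, -0.2387, 0.0885]
tool_rot: [179.6, -0.1, 105.1]
force: [7.6, 6.3, -2.3]
grip_width: 0.0005
grasp_force: 4.2
```

```bash
python3 -c "from h import *; tq()"
```

```text
17.875 F [8.9 4.2] z 0.0885 rel [  7.6 -49.4] lever 41.0 phi -109.0 M 0.326
```

Emit:
drive_tool --moves '[{"x": 0, "y": -2.5, "z": 0, "rx": 0, "ry": 0, "rz": 0, "fingers": 1}, {"x": 0.5, "y": -5, "z": 0, "rx": 0, "ry": 0, "rz": 0, "fingers": 1}]'

```text
time_s: 18.12
tool_pos: [0.5563, -0.2399, 0.0885]
tool_rot: [179.6, -0.0, 105.1]
force: [8.9, 4.6, -2.0]
grip_width: 0.0007
grasp_force: 4.3
```

```bash
python3 -c "from h import *; tq()"
```

```text
18.125 F [9.7 2.2] z 0.0885 rel [  2.7 -49.3] lever 42.0 phi -115.4 M 0.361
```

Emit:
drive_tool --moves '[{"x": 0, "y": -2.5, "z": 0, "rx": 0, "ry": 0, "rz": 0, "fingers": 1}]'

```text
time_s: 18.25
tool_pos: [0.554, -0.2408, 0.0887]
tool_rot: [179.6, -0.0, 105.1]
force: [9.1, 4.9, -0.4]
grip_width: 0.0006
grasp_force: 4.2
```

```bash
python3 -c "from h import *; tq()"
```

```text
18.25 F [10.1  2.4] z 0.0887 rel [  0.3 -49.6] lever 43.0 phi -118.2 M 0.37
```

Emit:
drive_tool --moves '[{"x": 0.5, "y": -2.5, "z": 0, "rx": 0, "ry": 0, "rz": 0, "fingers": 1}, {"x": 1.5, "y": -5, "z": 0, "rx": 0, "ry": 0, "rz": 0, "fingers": 1}]'

```text
time_s: 18.5
tool_pos: [0.549, -0.2414, 0.0889]
tool_rot: [179.6, 0.0, 105.0]
force: [9.6, 3.9, -2.0]
grip_width: 0.0002
grasp_force: 4.1
```

```bash
python3 -c "from h import *; tq()"
```

```text
18.5 F [10.3  1.3] z 0.0889 rel [ -4.7 -48.8] lever 44.0 phi -124.5 M 0.38
```

Emit:
drive_tool --moves '[{"x": 0.5, "y": -2.5, "z": 0, "rx": 0, "ry": 0, "rz": 0, "fingers": 1}]'

```text
time_s: 18.62
tool_pos: [0.5464, -0.2418, 0.089]
tool_rot: [179.6, 0.1, 105.0]
force: [9.1, 2.3, -2.1]
grip_width: 0.0004
grasp_force: 4.1
```

```bash
python3 -c "from h import *; tq()"
```

```text
18.625 F [ 9.4 -0.1] z 0.089 rel [ -7.3 -48.6] lever 45.0 phi -127.4 M 0.367
```

Emit:
drive_tool --moves '[{"x": 1, "y": -2.5, "z": 0, "rx": 0, "ry": 0, "rz": 0, "fingers": 1}, {"x": 2.5, "y": -5, "z": 0, "rx": 0, "ry": 0, "rz": 0, "fingers": 1}]'

```text
time_s: 18.88
tool_pos: [0.541, -0.2413, 0.0891]
tool_rot: [179.5, 0.1, 105.0]
force: [9.8, 1.7, -2.7]
grip_width: 0.0004
grasp_force: 4.0
```

```bash
python3 -c "from h import *; tq()"
```

```text
18.875 F [ 9.9 -0.9] z 0.0891 rel [-12.4 -46.7] lever 46.0 phi -133.8 M 0.395
```

Emit:
drive_tool --moves '[{"x": 1.5, "y": -2.5, "z": 1, "rx": 0, "ry": 0, "rz": 0, "fingers": 1}]'

```text
time_s: 19.0
tool_pos: [0.5387, -0.2408, 0.0887]
tool_rot: [179.5, 0.2, 105.0]
force: [10.1, 1.7, 1.7]
grip_width: 0.0004
grasp_force: 4.1
```

```bash
python3 -c "from h import *; tq()"
```

```text
19.0 F [10.2 -1. ] z 0.0887 rel [-14.5 -45.6] lever 47.0 phi -136.6 M 0.396
```

Emit:
drive_tool --moves '[{"x": 1.5, "y": -2.5, "z": 0, "rx": 0, "ry": 0, "rz": 0, "fingers": 1}]'

```text
time_s: 19.12
tool_pos: [0.5361, -0.2404, 0.0888]
tool_rot: [179.5, 0.2, 105.0]
force: [8.9, 1.7, -0.3]
grip_width: 0.0002
grasp_force: 4.0
```

```bash
python3 -c "from h import *; tq()"
```

```text
19.125 F [ 9.  -0.7] z 0.0888 rel [-17.  -44.5] lever 47.0 phi -139.7 M 0.338
```

Emit:
drive_tool --moves '[{"x": 1.5, "y": -2.5, "z": 0, "rx": 0, "ry": 0, "rz": 0, "fingers": 1}]'

```text
time_s: 19.25
tool_pos: [0.5331, -0.2401, 0.0889]
tool_rot: [179.5, 0.2, 105.0]
force: [8.5, 0.7, -1.1]
grip_width: -0.0
grasp_force: 4.0
```

```bash
python3 -c "from h import *; tq()"
```

```text
19.25 F [ 8.3 -1.5] z 0.0889 rel [-19.8 -43.5] lever 49.0 phi -142.7 M 0.337
```

Emit:
drive_tool --moves '[{"x": 2, "y": -2.5, "z": 0, "rx": 0, "ry": 0, "rz": 0, "fingers": 1}]'

```text
time_s: 19.38
tool_pos: [0.5301, -0.2391, 0.0889]
tool_rot: [179.5, 0.3, 105.0]
force: [9.7, 0.3, -0.5]
grip_width: 0.0004
grasp_force: 4.0
```

```bash
python3 -c "from h import *; tq()"
```

```text
19.375 F [ 9.4 -2.2] z 0.0889 rel [-22.4 -41.8] lever 49.0 phi -146.1 M 0.387
```

Emit:
drive_tool --moves '[{"x": 2, "y": -2, "z": 0, "rx": 0, "ry": 0, "rz": 0, "fingers": 1}]'

```text
time_s: 19.5
tool_pos: [0.5276, -0.2379, 0.0889]
tool_rot: [179.5, 0.3, 105.0]
force: [9.2, -0.6, -0.9]
grip_width: 0.0004
grasp_force: 3.9
```

```bash
python3 -c "from h import *; tq()"
```

```text
19.5 F [ 8.8 -2.9] z 0.0889 rel [-24.5 -40. ] lever 50.0 phi -149.2 M 0.382
```

Emit:
drive_tool --moves '[{"x": 2.5, "y": -2, "z": 0, "rx": 0, "ry": 0, "rz": 0, "fingers": 1}]'

```text
time_s: 19.62
tool_pos: [0.525, -0.2364, 0.0889]
tool_rot: [179.5, 0.3, 105.0]
force: [9.3, -1.2, -0.9]
grip_width: 0.0006
grasp_force: 3.9
```

```bash
python3 -c "from h import *; tq()"
```

```text
19.625 F [ 8.7 -3.5] z 0.0889 rel [-26.6 -37.8] lever 50.0 phi -152.6 M 0.393
```

Emit:
drive_tool --moves '[{"x": 2.5, "y": -2, "z": 0, "rx": 0, "ry": 0, "rz": 0, "fingers": 1}]'

```text
time_s: 19.75
tool_pos: [0.5228, -0.2348, 0.089]
tool_rot: [179.4, 0.4, 104.9]
force: [12.5, -2.0, -2.3]
grip_width: 0.0005
grasp_force: 4.8
```

```bash
python3 -c "from h import *; tq()"
```

```text
19.75 F [11.6 -5.1] z 0.089 rel [-28.4 -35.7] lever 51.0 phi -155.6 M 0.527
```

The torque has risen from 0.39 to 0.53 N m, so the jar is seated at about 16 N. I'll hold one row and read again.

Emit:
drive_tool --moves '[{"x": 0, "y": 0, "z": 0, "rx": 0, "ry": 0, "rz": 0, "fingers": 1}]'

```text
time_s: 19.88
tool_pos: [0.5224, -0.235, 0.089]
tool_rot: [179.5, 0.4, 104.9]
force: [9.2, -2.3, -2.2]
grip_width: 0.0004
grasp_force: 3.9
```

```bash
python3 -c "from h import *; tq()"
```

```text
19.875 F [ 8.3 -4.6] z 0.089 rel [-28.8 -35.8] lever 51.0 phi -155.8 M 0.42
```

Emit:
drive_tool --moves '[{"x": -4, "y": 2, "z": 0, "rx": 0, "ry": 0, "rz": 0, "fingers": 1}, {"x": -9, "y": 4, "z": 0, "rx": 0, "ry": 0, "rz": 0, "fingers": 1}, {"x": -9, "y": 4, "z": -30, "rx": 0, "ry": 0, "rz": 0, "fingers": 1}, {"x": -9, "y": 4, "z": -80, "rx": 0, "ry": 0, "rz": 0, "fingers": 1}, {"x": -9, "y": 4, "z": -130, "rx": 0, "ry": 0, "rz": 0, "fingers": 1}, {"x": -9, "y": 4, "z": -160, "rx": 0, "ry": 0, "rz": 0, "fingers": 1}, {"x": -9, "y": 4, "z": -160, "rx": 0, "ry": 0, "rz": 0, "fingers": 1}]'

```text
time_s: 20.75
tool_pos: [0.5244, -0.2429, 0.2492]
tool_rot: [179.8, 0.1, 104.9]
force: [-1.1, 0.5, -0.0]
grip_width: 0.0004
grasp_force: 0.0
```

```bash
python3 - <<'E'
from h import *
tq(); cam('scene','scene6.png'); t=cam('top','top6.png')
b=cv2.resize(cv2.imread('pics/scene6.png')[150:310,230:430],(500,400),interpolation=cv2.INTER_CUBIC)
a=cv2.resize(cv2.imread('pics/top6.png')[130:290,235:355],(300,400),interpolation=cv2.INTER_CUBIC)
cv2.imwrite('pics/both6.png',np.hstack([a,b]))
E
```

```text
20.75 F [-0.9  0.8] z 0.2492 rel [-28.9 -43.9] lever 56.0 phi -148.0 M -0.067
```

View pics/both6.png

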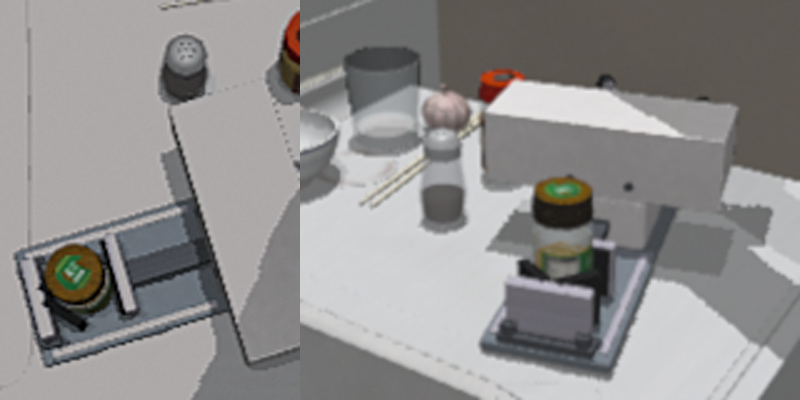

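The jar stands upright in the V with the jaw against it. Both bystander jars are where they stood, and the robot is clear of everything.

```bash
python3 -c "
from h import *
print(workorder.sign_off())"
```

```text
the job is handed in; nothing more can be done
None
```

The jar with the dark brown lid stands upright in the V back stop, clamped at roughly 15–19 N (worked out from handle torque, not measured directly). The other two jars were left where they stood, and the job was handed in at about 21 s, with no verdict shown.

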